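# Lock the sausage guide and hold its portion dial at the third click

### The job

First swing the guide's steel keeper bar over the sausage until it clicks shut in its catch. Then grip the bar of the portion dial, turn it clockwise from its rest position click by click to the third click without running past it, and finish still gripping the dial there - the program ends while holding, do not let go. Leave the sausages and everything else around the guide where they are.

Things in the scene. Friction and masses are not known exactly. Their poses are not given: they have to be found in the camera images.
- guide: sausage portioning guide fixed to the table: wooden board 200 mm (its x) by 370 mm (its y), 20 mm thick; origin at the centre of the board's underside, z up. It carries a trough along its y for the sausage, a steel keeper bar hinged over the trough, and at its +y end a round aluminium housing (84 mm across, top 50 mm above the table) with the dial on top
- catch (a point): top of the dark steel catch post that takes the shut keeper bar, at guide x -80, y -62 mm, 66 mm above the table; a cheek on its +y side rises to 90 mm. A sprung steel ball sticks out of the post and traps the shut bar
- keeper (a joint): angle of the keeper bar about its vertical hinge: 0 = shut, pointing to guide -x from the hinge; grows as it opens, free end swinging to guide -y (counter-clockwise from above); starts at 0.7 to 1.25, stops at 0 and 1.5. The catch's ball resists from about 0.13 to 0.06 rad (5 to 10 N at the wooden knob), then the bar snaps to 0 and is held; elsewhere slight friction (0.04 N m), stays where left
- keeper_hinge (a point): point on the keeper's vertical hinge axis at the height of the bar's centre line (78 mm above the table), at guide x +65, y -60 mm; the bar is a 12 mm thick steel rod reaching 154 mm from the hinge
- keeper_grip (a point): grip point of the keeper's round dark wooden knob, a vertical cylinder 20 mm across standing on the bar 105 mm from the hinge and fixed to it; the knob's top is 125 mm above the table, this point 109 mm, the top of the bar 84 mm; it moves with the bar
- dial (a joint): angle of the indexing dial about its vertical axis: 0 at the start (rest), grows clockwise seen from above. Clicks (detent stops) every 0.419 rad (24 degrees): 0.419, 0.838, 1.257 (the third), 1.676, 2.094; end stops just outside 0 and 2.094. Between clicks it resists with up to 0.1 N m, then snaps on into the next; it stays in a click when left alone
- dial_grip: the dial's upright black grip bar, 46 mm long (its x), 14 mm thick (its y), 34 mm tall, on the dial's axis; origin at the centre of its underside, 60 mm above the table. It turns with the dial; at dial 0 its axes are those of the guide. A white mark lies at its -x end; six equal dots on the housing show rest and the five clicks
- dial_hold (a point): point on the dial's axis (guide x 0, y +135 mm) at the height to grip the bar, 83 mm above the table; bar top 94 mm. Between housing and trough a thin steel stop plate, top 58 mm above the table, slides 5 mm towards the housing at each click
- saucisson: whole dry sausage, a capsule 42 mm thick and 170 mm long, lying loose in the guide's trough under the keeper bar; origin on its underside at mid-length; a bystander
- sausage_end: cut sausage end standing on the guide's board, 42 mm across, 26 mm tall; origin at the centre of its underside; a bystander
- mustard_jar: jar with steel lid on the table beyond the guide, 64 mm across, 85 mm tall; origin at the centre of its underside; a bystander
- brass_weight: small brass weight on the table between the robot and the guide, 40 mm across, 48 mm tall; origin at the centre of its underside; a bystander
- card_block: wooden block with an upright blank paper card, 75 mm wide, 78 mm tall, on the table beyond the guide; origin at the centre of its underside; a bystander
- knife: kitchen knife lying on the table, black handle and steel blade, 320 mm long, 18 mm high; origin near mid-length on its underside; a bystander
- tasting_bowl: white bowl on the table, 110 mm across, 45 mm tall; origin at the centre of its underside; a bystander

How it is judged:
On the way, in this order (a step that is already met when the one before it is completed fails the run):
1. the keeper bar is clicked shut while the dial is still at rest (value of joint keeper below 0.03 rad and value of joint dial below 0.15 rad), for 0.2 s.
2. the dial is gripped in its third click (value of joint dial between 1.137 and 1.377 rad and contact force between the fingers and dial_grip above 2 N), for 0.3 s.
At the end, for the whole second after the job is handed in: the dial rests within 0.12 rad of its third click (1.257 rad) with the fingers pressing on its grip bar with more than 2 N, the keeper bar is shut in its catch (within 0.03 rad), and no bystander has moved 30 mm (all of step 2 and velocity of joint dial between -0.1 and 0.1 rad/s and value of joint keeper below 0.03 rad and distance of each of saucisson, sausage_end, mustard_jar, brass_weight, card_block, knife, tasting_bowl from where it was at the start of the episode below 0.03 m); the arm keeps its last pose, push and grip.
It fails at once if the dial is run past the third click (more than half way to the fourth) (value of joint dial above 1.477 rad).
It fails at once if a bystander is knocked out of place (30 mm) (distance of any of saucisson, sausage_end, mustard_jar, brass_weight, card_block, knife, tasting_bowl from where it was at the start of the episode above 0.03 m).
It also fails if it takes over 48 s, if anything falls off the work surface, if the arm or the gripper's body presses on something with over 40 N, if the wrist force passes 120 N, or if a joint passes its speed limit or range.

### The arm

A 7-joint arm with a two-finger parallel gripper is mounted at the origin on the work surface. World frame = base frame: x ahead of the robot, y to its left, z up, the work surface at z = 0. Lengths are in m, angles in rad, forces in N, time in s.
With the tool pointing down it reaches from about 0.425 to 1.025 m from the base axis. Payload 3.6 kg.
Tool frame: the origin (TCP) lies between the finger pads; the fingertips stand 8 mm ahead of it and the grasp point (between the pads) lies 11 mm behind it; z points along the fingers, x is the direction in which the jaws open and shut, and the axes are right-handed (so a half turn about z gives the same grasp; the last joint's range is limited). The gripper opens to 85 mm and grips with 20 to 120 N. Pads are 22 mm wide; open, the fingers measure 114 mm over their backs; the gripper's body (76 mm by 85 mm) begins 54 mm behind the grasp point. The pads swing forward as they close: fully open they stand 13 mm farther back than shut.
Start: joints at [-1.355, 0.591, 0.048, 1.609, -0.033, 0.943, -0.034], TCP at [0.221, 0.69, 0.239] pointing down, gripper open.
Joint ranges: [-2.69, 2.69], [-0.47, 2.24], [-1.27, 1.36], [0.19, 2.51], [-1.53, 4.68], [0.08, 2.07], [-3.09, 3.09]. Speed limits (rad/s): [2.57, 2.57, 3.14, 3.14, 3.14, 3.14, 3.14].

### API

Orientations are given as a unit quaternion [x, y, z, w].
In Python, from cell import ctrl gives the robot as it stands.
- The arm moves only by the tool move_arm, never from a script. Its argument "plan" is a list of rows, each a list of 3 entries, a list of its own where there are three numbers: the shift along the tool's x, y, z in units of 30 mm (1.0 is 30 mm), then the turn, a rotation vector about the tool's x, y, z in units of 5 degrees (1.0 is 5 degrees), then the opening, from 0 (shut) to 1 (fully open). A call has 1 to 5 rows; each row shifts and turns the pose as measured when the row begins, along the tool's axes as they then stand; what a row does not reach is not made up. A row lasts 1/12 s, in which the tool goes at most 41.7 mm and 7.16 degrees, less where a joint would pass 70% of its speed; a pose out of reach is approached as far as the arm can. A call is refused whole if a number of a shift passes 1 or a number of a turn 1, either way. A call with a gripper value outside its range is refused whole. The fingers move at their own pace and stop on an object; "newtons" is the grip in N (left out, the last holds). Time passes only in rows, so rows that do not move let the fingers close. It gives the time, the measured TCP pose, the force and the opening at its end, in the units of the state.
- ctrl.get_obs(): the state, without advancing time (a new reading comes with each control period).
- ctrl.snapshot(name): name is "scene" or "side" or "wrist"; returns (picture, depth): 420x560x3 uint8, blue, green, red; 420x560 float32, m along the optical axis (not along the pixel's ray), 0 where there is no reading.
- ctrl.camera_info(name): a dict with "intrinsics" (3x3 intrinsics, pixels), "distortion" ([k1, k2, p1, p2, k3] as OpenCV has them; the pictures are not rectified), "view" (4x4, takes a point from world to camera coordinates); the wrist camera has in their place "tool_from_camera" (4x4, takes a point from camera to tool coordinates, whose origin is the TCP and whose axes are the tool frame's). Camera axes: x right, y down, z forward; pixel columns grow to the right and rows downward; lengths in m; the calibration is good to about 2 mm. A picture is of the moment at which its call begins: read the wrist's pose just before it. camera_info takes no time and is no camera call.
- ctrl.job_done(): hands the job in, once; it reports no verdict.
The state is a dict: "time_s": time; "q": joint angles; "qvel": joint speeds; "joint_efforts": joint torques, N m; "eef_pos": TCP position; "eef_rot": TCP orientation; "contact_force": force on the tool from outside, world axes, zero at the start; "ft_torque": the same for the moment, N m; "width": opening from 0.0 (shut) to 1.0 (fully open).
Only numpy, scipy, OpenCV 4.12 (cv2) and the standard library are available. Lean on these libraries where they do the work, as an engineer would, in place of code of your own. Each camera call takes 0.05 s, during which the arm holds its last target. There are 200 camera calls.

## Working session

There is one attempt and no reset: what is moved stays moved. The work goes in short steps, Python scripts to look and compute and a tool call to move; the robot and the scene stay as the last step left them, time stands still between calls to the robot, and variables do not carry over. Pictures are saved under pics/ and viewed, about 8 in all and at most 12, crops included, and the job is handed in when it is done.

Besides the shell and the picture viewer there is one more tool, called after "Emit:" as name(argument=value, ...) on one line, values as JSON. move_arm: Moves the arm, as the interface text tells. Its arguments: {"type":"object","properties":{"plan":{"type":"array","items":{"type":"array"}},"newtons":{"type":"number"}},"required":["plan"]}

```bash
ls; mkdir -p pics
python3 - <<'E'
from cell import ctrl
import cv2,numpy as np
o=ctrl.get_obs();print(o)
for n in("scene","side"):
    p,d=ctrl.snapshot(n);cv2.imwrite(f"pics/{n}0.png",p);np.save(f"pics/{n}0.npy",d)
    print(n,ctrl.camera_info(n))
print(ctrl.camera_info("wrist"))
E
```

```text
pics
{'time_s': 0.0, 'q': array([-1.35448518,  0.59208599,  0.04827929,  1.6098528 , -0.03327048,
        0.9426369 , -0.0336875 ]), 'qvel': array([ 0.00152815, -0.00016738,  0.00080674, -0.00156171, -0.00146592,
       -0.00102213, -0.00078427]), 'joint_efforts': array([ 3.65162141e-04, -5.48694098e+01,  1.54689163e+00, -1.98114234e+01,
        9.37541103e-03,  8.80508538e-03,  1.35258153e-05]), 'eef_pos': array([0.2207792 , 0.68972163, 0.23815284]), 'eef_rot': array([ 8.07699382e-01,  5.89593522e-01, -8.38504646e-04,  6.95878089e-04]), 'contact_force': array([-0.42406165, -0.12965314,  0.58832283]), 'ft_torque': array([ 0.01677166, -0.02329272, -0.02483621]), 'width': 0.9979048707683712}
scene {'intrinsics': array([[380.8955321 ,   0.        , 279.20550479],
       [  0.        , 380.8955321 , 208.26394458],
       [  0.        ,   0.        ,   1.        ]]), 'distortion': array([-0.10034479,  0.        ,  0.        ,  0.        ,  0.        ]), 'view': array([[ 0.20440332,  0.9787744 ,  0.01483073, -0.0963661 ],
       [ 0.79295592, -0.15667619, -0.58878985, -0.39261268],
       
[... 548 characters left out ...]
97,  1.21703227],
       [ 0.        ,  0.        ,  0.        ,  1.        ]])}
{'intrinsics': array([[369.57246505,   0.        , 282.84935753],
       [  0.        , 369.57246505, 215.39349305],
       [  0.        ,   0.        ,   1.        ]]), 'distortion': array([-0.05371869,  0.        ,  0.        ,  0.        ,  0.        ]), 'tool_from_camera': array([[ 9.99999893e-01, -2.65172178e-04,  3.78655313e-04,
        -2.60178036e-04],
       [ 1.46484035e-04,  9.58674241e-01,  2.84506023e-01,
        -7.30556098e-02],
       [-4.38450177e-04, -2.84505938e-01,  9.58674178e-01,
        -1.34924892e-01],
       [ 0.00000000e+00,  0.00000000e+00,  0.00000000e+00,
         1.00000000e+00]])}
```

View pics/scene0.png

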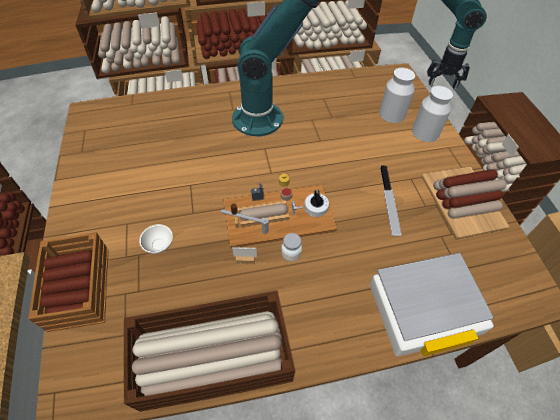

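View pics/side0.png

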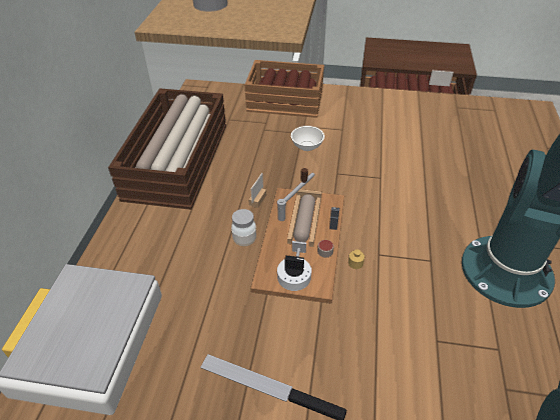

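Run:
```python
import cv2,numpy as np
p=cv2.imread("pics/side0.png")[160:305,230:380];a=cv2.resize(p,None,fx=4,fy=4,interpolation=cv2.INTER_CUBIC)
cv2.imwrite("pics/c1.png",a)
p=cv2.imread("pics/scene0.png")[165:265,210:345];a=cv2.resize(p,None,fx=5.8,fy=5.8,interpolation=cv2.INTER_CUBIC)
cv2.imwrite("pics/c2.png",a)
```

```text
(no output)
```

View pics/c1.png

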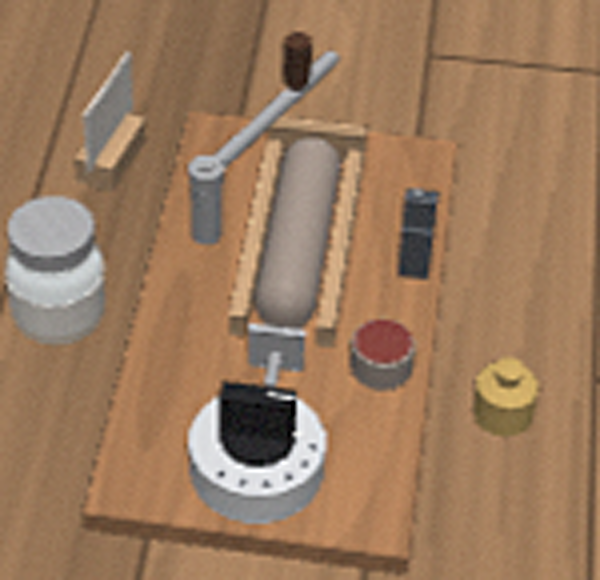

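View pics/c2.png

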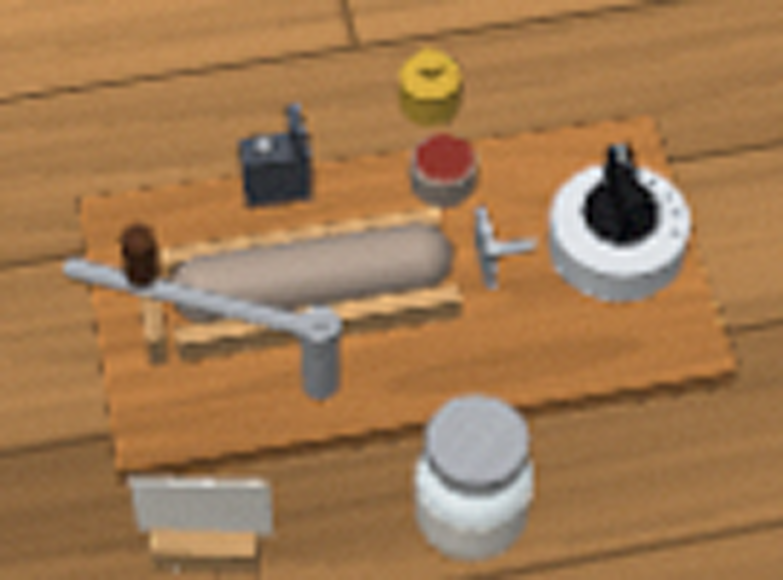

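```bash
cat > h.py <<'E'
from cell import ctrl
import cv2,numpy as np,json
from scipy.optimize import least_squares
from scipy.spatial.transform import Rotation as R
def proj(n,P,V=None):
    c=ctrl.camera_info(n);V=c["view"] if V is None else V
    return cv2.projectPoints(np.atleast_2d(P).astype(float),cv2.Rodrigues(V[:3,:3])[0],V[:3,3],c["intrinsics"],c["distortion"])[0][:,0]
def g2w(g,P):
    P=np.atleast_2d(P)/1000;c,s=np.cos(g[2]),np.sin(g[2])
    return np.c_[g[0]+c*P[:,0]-s*P[:,1],g[1]+s*P[:,0]+c*P[:,1],P[:,2]]
E
python3 - <<'E'
from h import *
def px(l,s,o): return (np.array(l)+.5)/s-.5+o
B=[[100,-185,20],[-100,-185,20],[100,185,20],[-100,185,20]]
S=px([[190,113],[455,141],[85,515],[409,554],[297,42]],4,[230,160])
C=px([[118,458],[80,200],[735,372],[655,118],[140,234]],5.8,[210,165])
def f(v):
    a=v[3];k=[65-105*np.cos(a),-60-105*np.sin(a),122]
    P=g2w(v,np.array(B+[k]));return np.r_[proj("side",P)-S,proj("scene",P)-C].ravel()
r=least_squares(f,[.6,.05,0,1],loss="soft_l1");print(r.x);print(r.fun.reshape(-1,2).round(1))
json.dump(list(r.x),open("g.json","w"))
for n,q in dict(hinge=[65,-60,78],dial=[0,135,83],catch=[-80,-62,66]).items():
  P=g2w(r.x,q);print(n,P.round(3),proj("side",P),proj("scene",P))
for n in("scene","side"):
  d=np.load(f"pics/{n}0.npy")
  for z,q in((20,[70,60,20]),(20,[60,-150,20])):
    P=g2w(r.x,q);u=proj(n,P)[0].round().astype(int);V=ctrl.camera_info(n)["view"];print(n,u,d[u[1],u[0]],(V[:3,:3]@P[0]+V[:3,3])[2])
E
```

```text
[ 0.52799595 -0.0137474  -0.01012013  1.08676038]
[[-0.4 -0.9]
 [ 0.8 -0.4]
 [-0.9 -0.4]
 [ 0.2  1.3]
 [ 0.4  0.4]
 [-0.2  2. ]
 [-0.3 -0.6]
 [ 1.  -0.5]
 [-0.3 -0.9]
 [-0.1  0.8]]
hinge [[ 0.592 -0.074  0.078]] [[281.09689087 203.26022349]] [[264.85123741 221.36694438]]
dial [[0.529 0.121 0.083]] [[294.05577445 261.07699534]] [[317.66106843 196.37828197]]
catch [[ 0.447 -0.075  0.066]] [[334.65250855 212.15157484]] [[257.22100588 189.77860016]]
scene [300 227] 1.299207 1.3045718933895536
scene [239 234] 1.2798365 1.28380262007712
side [272 251] 1.2388558 1.2411071275537484
side [288 196] 1.2947433 1.3847097861084845
```

```bash
cat >> h.py <<'E'
def unproj(n,u,d):
    c=ctrl.camera_info(n);q=cv2.undistortPoints(np.array([[u]],float),c["intrinsics"],c["distortion"])[0,0]
    V=c["view"];return V[:3,:3].T@(np.r_[q,1]*d-V[:3,3])
E
python3 - <<'E'
from h import *
d=np.load("pics/scene0.npy")
for u in[(403,77),(398,100),(437,95),(430,128),(447,75),(257,112),(464,20),(291,241),(245,250),(156,238),(389,200),(433,182),(472,175),(430,260)]:print(u,unproj("scene",u,d[u[1],u[0]]).round(3))
print(proj("scene",[[.22,.69,.24]]))
E
```

```text
(403, 77) [0.105 0.583 0.218]
(398, 100) [0.13  0.576 0.123]
(437, 95) [0.235 0.672 0.217]
(430, 128) [0.268 0.675 0.075]
(447, 75) [-1.089  1.776 -0.706]
(257, 112) [ 0.063 -0.009  0.09 ]
(464, 20) [0.249 0.652 0.533]
(291, 241) [ 0.688 -0.009  0.088]
(245, 250) [ 0.676 -0.154  0.061]
(156, 238) [ 0.542 -0.443  0.01 ]
(389, 200) [0.545 0.396 0.014]
(433, 182) [0.501 0.595 0.02 ]
(472, 175) [0.578 0.671 0.133]
(430, 260) [0.846 0.392 0.098]
[[441.41080394  87.40061985]]
```

Emit:
move_arm(plan=[[[0,0,-1],[0,0,0],1],[[0,0,-1],[0,0,0],1],[[-0.5,1,0],[0,0,0],1],[[-0.7,1,0],[0,0,0],1],[[-0.7,1,0],[0,0,0],1]])

```text
time_s: 0.52
eef_pos: [0.2791, 0.6133, 0.2957]
eef_rot: [0.802, 0.597, -0.005, -0.001]
contact_force: [0.2, -0.4, 1.0]
width: 1.003
```

Emit:
move_arm(plan=[[[-1,0.8,0],[0,0,0],1],[[-1,0.8,0],[0,0,0],1],[[-1,0.8,0],[0,0,0],1],[[-1,0.8,0],[0,0,0],1],[[-1,0.8,0],[0,0,0],1]])

```text
time_s: 0.93
eef_pos: [0.3546, 0.4278, 0.294]
eef_rot: [0.802, 0.598, -0.005, -0.001]
contact_force: [1.0, -0.4, -0.4]
width: 1.004
```

Emit:
move_arm(plan=[[[-1,0.8,0],[0,0,0],1],[[-1,0.8,0],[0,0,0],1],[[-1,0.8,0],[0,0,0],1],[[-1,0.8,0],[0,0,0],1],[[-1,0.8,0],[0,0,0],1]])

```text
time_s: 1.35
eef_pos: [0.4273, 0.239, 0.293]
eef_rot: [0.801, 0.598, -0.006, -0.001]
contact_force: [0.5, -0.0, -0.1]
width: 0.999
```

Emit:
move_arm(plan=[[[-1,0.6,0.2],[0,0,0],1],[[-1,0.6,0.2],[0,0,0],1],[[-1,0.6,0.2],[0,0,0],1],[[-1,0.6,0.2],[0,0,0],1],[[-1,0.6,0.2],[0,0,0],1]])

```text
time_s: 1.77
eef_pos: [0.4723, 0.0596, 0.2636]
eef_rot: [0.802, 0.598, -0.004, -0.0]
contact_force: [0.3, 0.5, 0.7]
width: 1.003
```

Emit:
move_arm(plan=[[[-1,0.6,0.2],[0,0,0],1],[[-1,0.6,0.2],[0,0,0],1],[[-1,0.6,0.2],[0,0,0],1],[[-1,0.6,0.2],[0,0,0],1],[[-1,0.6,0.2],[0,0,0],1]])

```text
time_s: 2.18
eef_pos: [0.5146, -0.1184, 0.2319]
eef_rot: [0.801, 0.598, -0.005, -0.001]
contact_force: [0.5, 1.0, -0.6]
width: 1.001
```

Emit:
move_arm(plan=[[[0,0,0],[0,0,-1],1],[[0,0,0],[0,0,-1],1],[[0,0,0],[0,0,-1],1],[[0,0,0],[0,0,-1],1],[[0,0,0],[0,0,-1],1]])

```text
time_s: 2.6
eef_pos: [0.5132, -0.1321, 0.229]
eef_rot: [0.653, 0.757, -0.008, -0.001]
contact_force: [-0.0, -0.3, 0.5]
width: 1.002
```

Emit:
move_arm(plan=[[[0,0,0],[0,0,-1],1],[[0,0,0],[0,0,-1],1],[[0,0,0],[0,0,-1],1],[[0,0,0],[0,0,-1],1],[[0,0,0],[0,0,-1],1]])

```text
time_s: 3.02
eef_pos: [0.5112, -0.1324, 0.2272]
eef_rot: [0.465, 0.886, -0.009, -0.005]
contact_force: [0.6, 0.9, -0.8]
width: 0.996
```

```bash
cat >> h.py <<'E'
def wview(o):
    T=np.eye(4);T[:3,:3]=R.from_quat(o["eef_rot"]).as_matrix();T[:3,3]=o["eef_pos"]
    return np.linalg.inv(T@ctrl.camera_info("wrist")["tool_from_camera"])
def rel(o,t):
    M=R.from_quat(o["eef_rot"]).as_matrix();print("jaw deg",np.degrees(np.arctan2(M[1,0],M[0,0])).round(1),"tool z",M[:,2].round(3),"q7",o["q"][6].round(2))
    print("shift units to target",(M.T@(np.array(t)-o["eef_pos"])/.03).round(2))
E
python3 - <<'E'
from h import *
g=json.load(open("g.json"));a=g[3]
o=ctrl.get_obs();p,d=ctrl.snapshot("wrist");V=wview(o);np.save("pics/w1.npy",d)
k=lambda z,r=105:[65-r*np.cos(a),-60-r*np.sin(a),z]
for P in (k(125),k(84),k(78,154),[65,-60,90],[-80,-62,66]):
    u=proj("wrist",g2w(g,P),V)[0];print(P,u.round(1))
    if abs(u).max()<2000: cv2.drawMarker(p,tuple(u.round().astype(int).tolist()),(0,255,0),0,12,1)
cv2.imwrite("pics/w1.png",p)
print(o["time_s"],o["eef_pos"]);rel(o,np.r_[g2w(g,k(98))[0]])
E
```

```text
[np.float64(16.137696531149167), np.float64(-152.93801859152114), 125] [213.9 230.8]
[np.float64(16.137696531149167), np.float64(-152.93801859152114), 84] [223.2 214.9]
[np.float64(-6.664711754314553), np.float64(-196.309093934231), 78] [193.3 158.3]
[65, -60, 90] [283.9 324.1]
[-80, -62, 66] [384.3 178.1]
3.0167 [ 0.5111962  -0.13236707  0.2272267 ]
jaw deg 124.6 tool z [-0.017 -0.01  -1.   ] q7 2.36
shift units to target [-1.55  0.29  4.3 ]
```

View pics/w1.png

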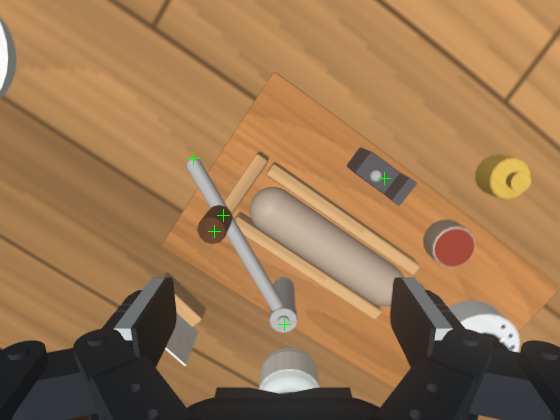

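Emit:
move_arm(plan=[[[-0.8,0.15,0.6],[0,0,0],0.8],[[-0.75,0.14,0.6],[0,0,0],0.8],[[0,0,0.9],[0,0,0],0.7],[[0,0,0.9],[0,0,0],0.7],[[0,0,0.6],[0,0,0],0.7]], newtons=30)

```text
time_s: 3.48
eef_pos: [0.5489, -0.169, 0.1196]
eef_rot: [0.467, 0.884, -0.007, 0.001]
contact_force: [0.2, 0.3, -0.5]
width: 0.697
```

Run:
```python
from h import *
g=json.load(open("g.json"));a=g[3]
o=ctrl.get_obs();p,d=ctrl.snapshot("wrist");V=wview(o)
k=lambda z,r=105:[65-r*np.cos(a),-60-r*np.sin(a),z]
for P in (k(125),k(78,154)):
    u=proj("wrist",g2w(g,P),V)[0];cv2.drawMarker(p,tuple(u.round().astype(int).tolist()),(0,255,0),0,12,1)
cv2.imwrite("pics/w2.png",p)
print(o["time_s"],o["eef_pos"],o["width"]);rel(o,np.r_[g2w(g,k(98))[0]])
```

```text
3.4833 [ 0.54890234 -0.16895764  0.11963012] 0.6968073904010169
jaw deg 124.3 tool z [-0.005 -0.012 -1.   ] q7 2.42
shift units to target [ 0.18 -0.13  0.72]
```

View pics/w2.png

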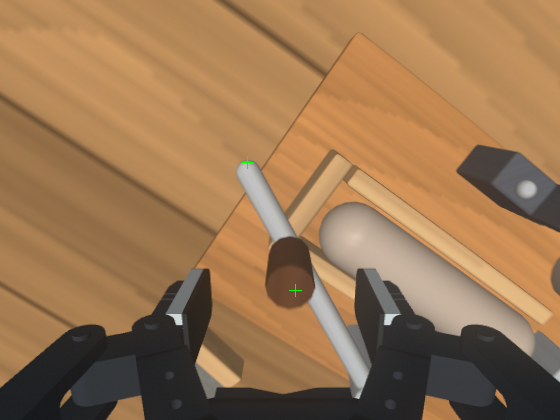

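Emit:
move_arm(plan=[[[0.1,-0.1,0.6],[0,0,0],0.5],[[0,0,0.1],[0,0,0],0.1],[[0,0,0],[0,0,0],0.1],[[0,0,0],[0,0,0],0.1],[[0,0,0],[0,0,0],0.1]], newtons=30)

```text
time_s: 3.95
eef_pos: [0.5407, -0.1674, 0.0942]
eef_rot: [0.469, 0.883, -0.008, -0.005]
contact_force: [0.9, -0.2, -12.6]
width: 0.221
```

```bash
cat > arc.py <<'E'
from h import *
g=json.load(open("g.json"));H=g2w(g,[65,-60,78])[0]
o=ctrl.get_obs();M=R.from_quat(o["eef_rot"]).as_matrix()
v=H-o["eef_pos"];a=np.arctan2(v[1],v[0])-g[2]
print("r",np.hypot(*v[:2]).round(4),"angle",a.round(3),"z",o["eef_pos"][2].round(4),"w",o["width"].round(3),"F",o["contact_force"].round(1),o["time_s"])
rel(o,o["eef_pos"])
for b in (.9,.75,.6,.45,.3,.15,0,-.03):
    t=g2w(g,[65-105*np.cos(b),-60-105*np.sin(b),98])[0];print(b,(M.T@(t-o["eef_pos"])/.03).round(2))
E
python3 arc.py
```

```text
Traceback (most recent call last):
  File "arc.py", line 5, in <module>
    print("r",np.hypot(*v[:2]).round(4),"angle",a.round(3),"z",o["eef_pos"][2].round(4),"w",o["width"].round(3),"F",o["contact_force"].round(1),o["time_s"])
                                                                                            ^^^^^^^^^^^^^^^^
AttributeError: 'float' object has no attribute 'round'
```

```bash
sed -i 's/o\["width"\].round(3)/o["width"]/' arc.py; python3 arc.py
```

```text
r 0.1064 angle 1.073 z 0.0942 w 0.22133980266265754 F [  0.9  -0.2 -12.6] 3.95
jaw deg 124.1 tool z [-0.016 -0.01  -1.   ] q7 2.41
shift units to target [0. 0. 0.]
0.9 [ 0.58 -0.19 -0.12]
0.75 [ 1.1  -0.3  -0.12]
0.6 [ 1.62 -0.34 -0.12]
0.45 [ 2.14 -0.3  -0.12]
0.3 [ 2.65 -0.18 -0.12]
0.15 [ 3.14  0.02 -0.13]
0 [ 3.59  0.28 -0.13]
-0.03 [ 3.68  0.34 -0.13]
```

Emit:
move_arm(plan=[[[0.58,-0.19,-0.05],[0,0,0],0.1],[[0.52,-0.11,0],[0,0,0],0.1],[[0.52,-0.04,0],[0,0,0],0.1],[[0.5,0.04,0],[0,0,0],0.1],[[0,0,0],[0,0,0],0.1]])

```text
time_s: 4.37
eef_pos: [0.4981, -0.1257, 0.0954]
eef_rot: [0.478, 0.878, -0.01, 0.0]
contact_force: [2.4, 0.3, -13.7]
width: 0.229
```

```bash
python3 arc.py
```

```text
r 0.1073 angle 0.508 z 0.0954 w 0.22881870437701776 F [  2.4   0.3 -13.7] 4.3667
jaw deg 122.9 tool z [-0.009 -0.017 -1.   ] q7 2.34
shift units to target [0. 0. 0.]
0.9 [-1.36  0.24 -0.08]
0.75 [-0.85  0.11 -0.08]
0.6 [-0.33  0.07 -0.08]
0.45 [ 0.2   0.1  -0.09]
0.3 [ 0.71  0.21 -0.1 ]
0.15 [ 1.2   0.39 -0.1 ]
0 [ 1.66  0.65 -0.11]
-0.03 [ 1.75  0.71 -0.11]
```

Emit:
move_arm(plan=[[[0.71,0.21,0],[0,0,0],0.1],[[0.49,0.18,0],[0,0,0],0.1],[[0.5,0.28,0],[0,0,0],0.1],[[0.5,0.35,0],[0,0,0],0.1],[[0.2,0.1,0],[0,0,0],0.1]])

```text
time_s: 4.78
eef_pos: [0.4876, -0.0758, 0.0963]
eef_rot: [0.491, 0.871, -0.022, 0.01]
contact_force: [6.1, -7.3, -21.3]
width: 0.226
```

```bash
python3 arc.py
```

```text
r 0.1048 angle 0.024 z 0.0963 w 0.22586149859329077 F [  6.1  -7.3 -21.3] 4.7833
jaw deg 121.2 tool z [-0.004 -0.049 -0.999] q7 2.21
shift units to target [0. 0. 0.]
0.9 [-2.95 -0.28  0.07]
0.75 [-2.45 -0.42  0.05]
0.6 [-1.93 -0.48  0.03]
0.45 [-1.41 -0.47  0.01]
0.3 [-0.89 -0.37 -0.01]
0.15 [-0.39 -0.21 -0.04]
0 [ 0.07  0.04 -0.06]
-0.03 [ 0.16  0.09 -0.07]
```

Emit:
move_arm(plan=[[[0.3,0.2,0],[0,0,0],0.1],[[0.3,0.2,0],[0,0,0],0.1],[[0.3,0.2,0],[0,0,0],0.1],[[0,0,0],[0,0,0],0.1]])

```text
time_s: 5.12
eef_pos: [0.4876, -0.0779, 0.0961]
eef_rot: [0.505, 0.862, -0.038, 0.017]
contact_force: [1.5, 16.2, -7.2]
width: 0.222
```

```bash
python3 arc.py | head -3
python3 - <<'E'
from h import *
g=json.load(open("g.json"))
for n,x0,y0 in(("side",270,175),):
    p,d=ctrl.snapshot(n)
    cv2.imwrite("pics/s2.png",cv2.resize(p[y0:y0+100,x0-10:x0+90],None,fx=5.5,fy=5.5,interpolation=cv2.INTER_CUBIC))
E
```

```text
r 0.1049 angle 0.043 z 0.0961 w 0.2222096384512987 F [ 1.5 16.2 -7.2] 5.1167
jaw deg 119.4 tool z [-0.009 -0.083 -0.996] q7 2.15
shift units to target [0. 0. 0.]
```

View pics/s2.png

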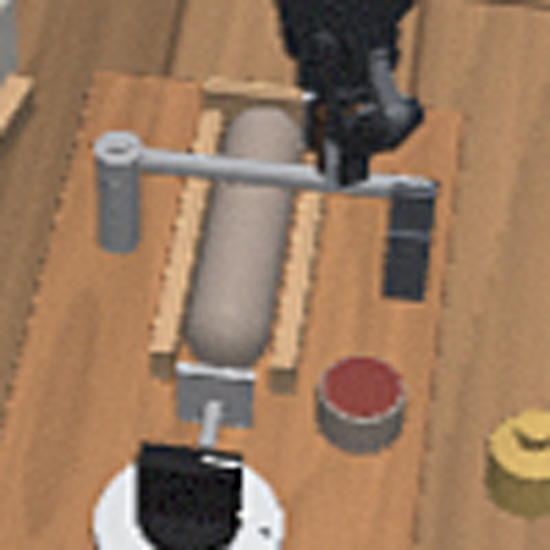

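Run:
```python
from h import *
g=json.load(open("g.json"))
for a in (0,.03,.06,.1,.13):
    P=g2w(g,[[65-r*np.cos(a),-60-r*np.sin(a),z] for r,z in((154,78),(40,78),(0,90))]);print(a,((proj("side",P)-[260,175]+.5)*5.5-.5).round(1).tolist())
```

```text
0 [[433.0, 194.1], [199.1, 167.0], [118.1, 140.0]]
0.03 [[433.6, 187.5], [199.4, 165.3], [118.1, 140.0]]
0.06 [[434.0, 180.8], [199.7, 163.6], [118.1, 140.0]]
0.1 [[434.1, 171.9], [199.9, 161.4], [118.1, 140.0]]
0.13 [[433.9, 165.3], [200.0, 159.7], [118.1, 140.0]]
```

Emit:
move_arm(plan=[[[0,0,0],[0,0,0],0.5],[[0,0,0],[0,0,0],0.6],[[0,0,0],[0,0,0],0.6]])

```text
time_s: 5.42
eef_pos: [0.491, -0.075, 0.0983]
eef_rot: [0.503, 0.864, -0.036, 0.019]
contact_force: [-0.3, -0.2, -0.3]
width: 0.598
```

Run:
```python
from h import *
g=json.load(open("g.json"))
o=ctrl.get_obs();p,d=ctrl.snapshot("wrist");V=wview(o)
for a,c in((0,(0,255,0)),(.1,(0,0,255))):
  for P in [[65-r*np.cos(a),-60-r*np.sin(a),z] for r,z in((154,78),(105,125))]:
    u=proj("wrist",g2w(g,P),V)[0];print(u.round(1));cv2.drawMarker(p,tuple(u.round().astype(int).tolist()),c,0,10,1)
cv2.imwrite("pics/w3.png",p);print(o["eef_pos"],o["width"],o["contact_force"]);rel(o,o["eef_pos"])
```

```text
[350.8 177.4]
[286.1 322.4]
[319.  160.4]
[258.3 308.5]
[ 0.49101787 -0.07503758  0.09826419] 0.5979110187374538 [-0.27583416 -0.20189274 -0.30500583]
jaw deg 119.7 tool z [-0.003 -0.08  -0.997] q7 2.15
shift units to target [0. 0. 0.]
```

View pics/w3.png

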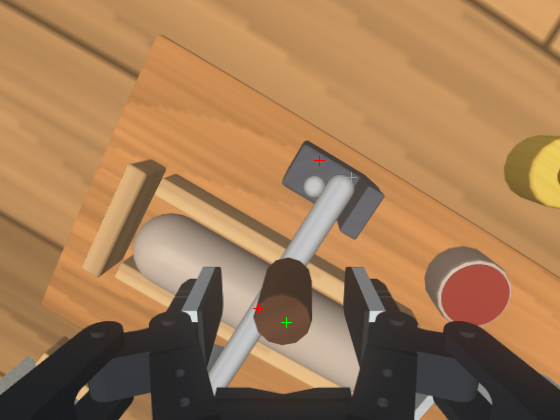

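Emit:
move_arm(plan=[[[0,0,-0.9],[0,0,0],0.6],[[0,0,-1],[0,0,0],0.6],[[0,0,-1],[0,0,0],0.6],[[0,0,-0.5],[0,0,0],0.7]])

```text
time_s: 5.8
eef_pos: [0.4912, -0.0647, 0.2023]
eef_rot: [0.5, 0.865, -0.036, 0.017]
contact_force: [-0.1, 0.4, -0.3]
width: 0.7
```

```bash
cat > dl.py <<'E'
from h import *
import sys
g=json.load(open("g.json"));o=ctrl.get_obs();t=g2w(g,[0,135,72])[0]
print(o["time_s"],o["eef_pos"],o["width"],o["contact_force"].round(1));rel(o,t)
A=np.radians(float(sys.argv[1]))
W=R.from_matrix(np.c_[[np.cos(A),np.sin(A),0],[np.sin(A),-np.cos(A),0],[0,0,-1]])
print("turn units",(np.degrees((R.from_quat(o["eef_rot"]).inv()*W).as_rotvec())/5).round(2), "shift if first turned",(W.as_matrix().T@(t-o["eef_pos"])/.03).round(2))
E
python3 dl.py 89.4
```

```text
5.8 [ 0.49115616 -0.06471962  0.20228188] 0.700422654849131 [-0.1  0.4 -0.3]
jaw deg 120.0 tool z [-0.007 -0.079 -0.997] q7 2.12
shift units to target [5.   4.38 3.83]
turn units [-0.31  0.87  6.1 ] shift if first turned [6.21 1.21 4.34]
```

Emit:
move_arm(plan=[[[0,0,0],[-0.05,0.15,1],0.7],[[0,0,0],[-0.05,0.15,1],0.7],[[0,0,0],[-0.05,0.15,1],0.7],[[0,0,0],[-0.05,0.15,1],0.7],[[0,0,0],[-0.05,0.15,1],0.7]])

```text
time_s: 6.22
eef_pos: [0.4975, -0.0607, 0.212]
eef_rot: [0.679, 0.734, 0.004, 0.008]
contact_force: [0.3, -0.7, 0.2]
width: 0.697
```

Emit:
move_arm(plan=[[[0,0,0],[-0.05,0.15,1],0.7],[[0.9,0.2,0],[0,0,0],0.7],[[1,0.2,0],[0,0,0],0.7],[[1,0.2,0],[0,0,0],0.7],[[1,0.2,0],[0,0,0],0.7]])

```text
time_s: 6.63
eef_pos: [0.5248, 0.0512, 0.218]
eef_rot: [0.718, 0.696, 0.013, 0.007]
contact_force: [0.9, 0.8, 0.3]
width: 0.703
```

Emit:
move_arm(plan=[[[1,0.2,0.4],[0,0,0],0.7],[[1,0.2,0.5],[0,0,0],0.7],[[0,0,0],[0,0,0],0.7]])

```text
time_s: 6.88
eef_pos: [0.5431, 0.1236, 0.1947]
eef_rot: [0.713, 0.7, 0.019, 0.008]
contact_force: [-0.4, 0.5, -0.9]
width: 0.699
```

```bash
python3 dl.py 89.4
python3 - <<'E'
from h import *
g=json.load(open("g.json"))
o=ctrl.get_obs();p,d=ctrl.snapshot("wrist");V=wview(o)
for P in ([0,135,94],[-23,135,94],[23,135,94],[-35,142,50]):
    u=proj("wrist",g2w(g,P),V)[0];print(u.round(1));cv2.drawMarker(p,tuple(u.round().astype(int).tolist()),(0,255,0),0,8,1)
cv2.imwrite("pics/w4.png",p)
E
```

```text
6.8833 [0.54311751 0.12358731 0.19468236] 0.6993052482033885 [-0.4  0.5 -0.9]
jaw deg 89.0 tool z [ 0.038  0.015 -0.999] q7 1.46
shift units to target [-0.15 -0.61  4.07]
turn units [ 0.43 -0.18 -0.09] shift if first turned [-0.08 -0.46  4.09]
[276.4 194.5]
[275.9 159.5]
[276.9 227.6]
[285.3 132.7]
```

View pics/w4.png

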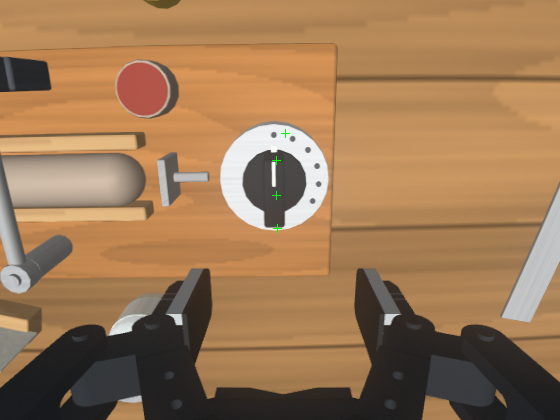

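Emit:
move_arm(plan=[[[-0.12,-0.5,0],[0.45,-0.2,0],0.6],[[0,0,0.9],[0,0,0],0.6],[[0,0,0.9],[0,0,0],0.6],[[0,0,0.7],[0,0,0],0.6],[[0,0,0.5],[0,0,0],0.6]])

```text
time_s: 7.35
eef_pos: [0.5326, 0.1171, 0.1095]
eef_rot: [0.713, 0.701, 0.004, 0.004]
contact_force: [0.4, -0.8, 0.0]
width: 0.597
```

```bash
python3 dl.py 89.4
```

```text
7.35 [0.53262662 0.1171381  0.10950317] 0.5972458812531294 [ 0.4 -0.8  0. ]
jaw deg 89.1 tool z [ 0.013 -0.    -1.   ] q7 1.51
shift units to target [ 0.13 -0.13  1.25]
turn units [ 0.14 -0.   -0.07] shift if first turned [ 0.14 -0.11  1.25]
```

Emit:
move_arm(plan=[[[0.1,-0.12,0.6],[0.14,0,0],0.5],[[0,0,0.55],[0,0,0],0.4],[[0,0,0.1],[0,0,0],0],[[0,0,0],[0,0,0],0],[[0,0,0],[0,0,0],0]], newtons=40)

```text
time_s: 7.77
eef_pos: [0.5287, 0.1196, 0.0707]
eef_rot: [0.713, 0.701, 0.001, -0.001]
contact_force: [0.6, -2.1, -10.1]
width: 0.156
```

Emit:
move_arm(plan=[[[0,0,0],[0,0,0],0],[[0,0,0],[0,0,0],0]])

```text
time_s: 7.93
eef_pos: [0.5287, 0.1195, 0.0707]
eef_rot: [0.713, 0.701, 0.001, -0.001]
contact_force: [2.5, 2.0, -12.7]
width: 0.153
```

```bash
python3 dl.py 89.4
```

```text
7.9333 [0.52866347 0.11950532 0.07073807] 0.15336242575379982 [  2.5   2.  -12.7]
jaw deg 89.1 tool z [-0.     0.003 -1.   ] q7 1.53
shift units to target [ 0.06  0.02 -0.04]
turn units [-0.   -0.03 -0.06] shift if first turned [ 0.06  0.02 -0.04]
```

Emit:
move_arm(plan=[[[0,0,0],[0,0,0.8],0],[[0,0,0],[0,0,0.8],0],[[0,0,0],[0,0,0.8],0],[[0,0,0],[0,0,0.8],0],[[0,0,0],[0,0,0.8],0]])

```text
time_s: 8.35
eef_pos: [0.5287, 0.1201, 0.0707]
eef_rot: [0.827, 0.562, 0.001, -0.001]
contact_force: [2.9, 2.1, -12.4]
width: 0.161
```

```bash
python3 dl.py 17.1
```

```text
8.35 [0.52873722 0.12007713 0.07072701] 0.1611058970907527 [  2.9   2.1 -12.4]
jaw deg 68.4 tool z [ 0.001  0.003 -1.   ] q7 1.3
shift units to target [ 0.04  0.   -0.04]
turn units [-0.02 -0.04 10.25] shift if first turned [ 0.03 -0.03 -0.04]
```

Emit:
move_arm(plan=[[[0,0,0],[0,0,0.6],0],[[0,0,0],[0,0,0],0],[[0,0,0],[0,0,0.9],0],[[0,0,0],[0,0,0.9],0],[[0,0,0],[0,0,0.9],0]])

```text
time_s: 8.77
eef_pos: [0.5289, 0.1205, 0.0707]
eef_rot: [0.901, 0.434, 0.002, -0.001]
contact_force: [2.0, 1.2, -12.8]
width: 0.157
```

Emit:
move_arm(plan=[[[0,0,0],[0,0,0.9],0],[[0,0,0],[0,0,0.9],0],[[0,0,0],[0,0,0],0]])

```text
time_s: 9.02
eef_pos: [0.5291, 0.1207, 0.0707]
eef_rot: [0.933, 0.36, 0.002, -0.001]
contact_force: [1.3, 0.4, -10.9]
width: 0.159
```

```bash
python3 dl.py 17.1
```

```text
9.0167 [0.52912787 0.12067938 0.0707405 ] 0.1593997986766373 [  1.3   0.4 -10.9]
jaw deg 42.2 tool z [ 0.003  0.003 -1.   ] q7 1.01
shift units to target [ 0.02 -0.01 -0.04]
turn units [-0.01 -0.05  5.02] shift if first turned [ 0.01 -0.02 -0.04]
```

Turned 46.9° (second click at 48°). Now the third, with care.

Emit:
move_arm(plan=[[[0,0,0],[0,0,0.8],0],[[0,0,0],[0,0,0.8],0],[[0,0,0],[0,0,0.8],0],[[0,0,0],[0,0,0.8],0],[[0,0,0],[0,0,0],0]])

```text
time_s: 9.43
eef_pos: [0.5294, 0.121, 0.0707]
eef_rot: [0.973, 0.229, 0.002, -0.001]
contact_force: [2.9, 0.2, -10.8]
width: 0.162
```

```bash
python3 dl.py 17.1
```

```text
9.4333 [0.52941135 0.12096205 0.07070609] 0.16213457539013323 [  2.9   0.2 -10.8]
jaw deg 26.5 tool z [ 0.004  0.003 -1.   ] q7 0.82
shift units to target [ 0.   -0.01 -0.04]
turn units [-0.02 -0.05  1.88] shift if first turned [ 0.   -0.01 -0.04]
```

Emit:
move_arm(plan=[[[0,0,0],[0,0,0.7],0],[[0,0,0],[0,0,0.7],0],[[0,0,0],[0,0,0.4],0],[[0,0,0],[0,0,0],0],[[0,0,0],[0,0,0],0]])

```text
time_s: 9.85
eef_pos: [0.5297, 0.121, 0.0707]
eef_rot: [0.988, 0.157, 0.002, -0.002]
contact_force: [2.3, 0.7, -12.0]
width: 0.159
```

```bash
python3 dl.py 17.1;  python3 - <<'E'
from h import *
g=json.load(open("g.json"))
o=ctrl.get_obs();p,d=ctrl.snapshot("wrist");q,d=ctrl.snapshot("side")
q=cv2.resize(q[160:310,230:380],(420,420),interpolation=cv2.INTER_CUBIC)
cv2.imwrite("pics/w5.png",np.hstack([p[:,90:470],q]))
E
```

```text
9.85 [0.52967368 0.12103496 0.07074514] 0.1585198269606745 [  2.3   0.7 -12. ]
jaw deg 18.1 tool z [ 0.004  0.004 -1.   ] q7 0.72
shift units to target [-0.01 -0.01 -0.04]
turn units [-0.03 -0.06  0.2 ] shift if first turned [-0.01 -0.01 -0.04]
```

View pics/w5.png

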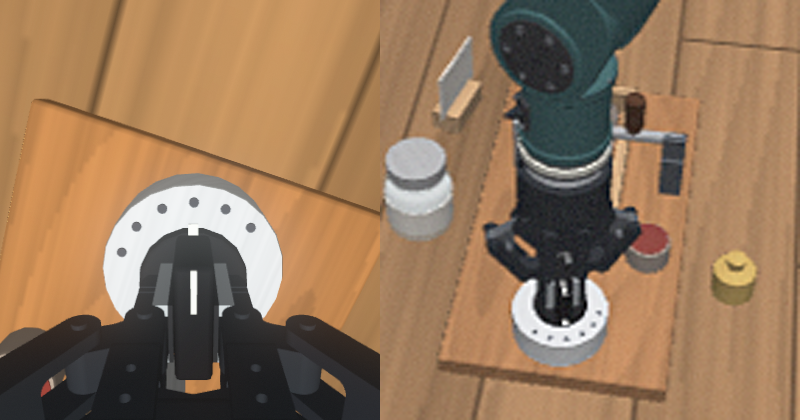

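```bash
python3 -c "
from cell import ctrl
print(ctrl.get_obs()['width'],ctrl.job_done())"
```

```text
the job is handed in; nothing more can be done
0.16250981306390133 None
```

I handed the job in at about 10 s of the 48 s, with the gripper still holding the dial at what reads as its third click. No verdict was reported.

- **Keeper bar:** I gripped the knob and swung the bar in an arc until it was shut. After I let go, the wrist picture showed it past the catch ball and against the cheek. The last side picture still showed it over the catch post.
- **Dial:** I gripped the bar at 40 N and turned it clockwise in small steps. The tool turned 71.0° against 72° for the third click. The last wrist picture shows the white mark facing the fourth of the six dots, which is rest plus three clicks.
- **Bystanders:** the jar, card block, brass weight and sausage end looked in place in the last side picture. The bowl and knife were outside that crop, but the gripper never came near them. The saucisson was mostly hidden behind the arm there; it was last seen in place before the dial was gripped.

Two readings were a little off:
- **Tilt while closing the keeper:** the tool tilted about 5° when I pressed the bar against its stop, so its own position suggested a keeper angle of about 0.04 rad. After release, the bar and knob in the picture matched 0 rad.
- **Steady vertical force:** about -12 N showed while gripping, well under the limits.

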